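# Meter one battery out of the pouring cup at the used-electronics bench

### The arm

A 6-joint arm with a two-finger parallel gripper is mounted at the origin on the work surface. World frame = base frame: x ahead of the robot, y to its left, z up, the work surface at z = 0. Lengths are in m, angles in degrees, forces in N, time in s.
With the tool pointing down it reaches from about 0.3 to 0.75 m from the base axis. Payload 8.5 kg.
Tool frame: the origin (TCP) lies between the finger pads; the fingertips stand 22 mm ahead of it and the grasp point (between the pads) lies 3 mm ahead of it (env.nose_length is the distance from the TCP to the fingertips, in m); z points along the fingers, x is the direction in which the jaws open and shut, and the axes are right-handed (so a half turn about z gives the same grasp; the last joint's range is limited). The gripper opens to 85 mm and grips with 20 to 120 N. Pads are 22 mm wide; open, the fingers measure 114 mm over their backs; the gripper's body (76 mm by 85 mm) begins 54 mm behind the grasp point. The pads swing forward as they close: fully open they stand 13 mm farther back than shut.
Start: joints at [60.143, 21.807, 74.336, -0, 83.858, -12.336], TCP at [0.166, 0.524, 0.253] pointing down, gripper open.
Joint ranges: [-178.18, 178.18], [-50.72, 133.34], [12.68, 142.11], [-81.47, 261.47], [9.98, 163.14], [-165.26, 165.26]. Speed limits (degrees/s): [136.94, 136.94, 180, 180, 180, 180].

### API

Orientations are given as a 3x3 rotation matrix whose columns are the frame's x, y, z axes.
In Python, from rig import env gives the robot as it stands.
- The arm moves only by the tool arm_command, never from a script. Its argument "steps" is a list of rows, each an object with "delta_pos": the shift along the world's x, y, z in mm, a list of three; "dr": the turn, a rotation vector about the world's x, y, z in degrees, a list of three. In form: [{"delta_pos": [dx, dy, dz], "dr": [wx, wy, wz]}, ...]. A call has 1 to 20 rows; each row shifts and turns the commanded pose from where the row before left it; what a row does not reach is not made up. A row lasts 1/10 s, in which the tool goes at most 50 mm and 8.59 degrees, less where a joint would pass 70% of its speed; a pose out of reach is approached as far as the arm can. A call with a gripper value outside its range is refused whole. "grip" is the opening, from 0 (shut) to 1 (fully open), set as the call begins (left out, the last holds). The fingers move at their own pace and stop on an object; "squeeze" is the grip in N (left out, the last holds). Time passes only in rows, so rows that do not move let the fingers close. It gives the time, the measured TCP pose, the force and the opening at its end, in the units of the state.
- env.observe(): the state, without advancing time (a new reading comes with each control period).
- env.get_image(name): name is "scene" or "top" or "wrist"; returns the picture (384x512x3 uint8, blue, green, red); there is no depth.
- env.get_calibration(name): a dict with "fx", "fy", "cx", "cy" (pixels), "view" (4x4, takes a point from world to camera coordinates). Camera axes: x right, y up, looking along -z (the intrinsics and any distortion apply to the point x, -y, -z); pixel columns grow to the right and rows downward; lengths in m; the calibration is good to about 2 mm. A picture is of the moment at which its call begins: read the wrist's pose just before it. get_calibration takes no time and is no camera call; for the wrist camera it gives the pose at the moment of the call.
- env.close_job(): hands the job in, once; it reports no verdict.
The state is a dict: "time_s": time; "q": joint angles; "qvel": joint speeds; "joint_efforts": joint torques, N m; "position": TCP position; "tool_rot": TCP orientation; "ft_force": force on the tool from outside, world axes, zero at the start; "wrist_torque": the same for the moment, N m; "grip_width": finger opening in m.
Only numpy, scipy, OpenCV 4.12 (cv2) and the standard library are available. Lean on these libraries where they do the work, as an engineer would, in place of code of your own. Each camera call takes 0.05 s, during which the arm holds its last target. There are 200 camera calls.

### The job

On this second-hand electronics bench, lift the orange pouring cup level by its bridge handle and bring its open lip low over the green tray; tip it slowly towards the lip until you feel the yellow battery in the front bay roll, and hold that angle until that battery lies still in the green tray. The blue battery in the rear bay must stay in the cup. Then stand the cup upright on the bench again, clear of the tray, and let go.

Things in the scene. Friction and masses are not known exactly. Their poses are not given: they have to be found in the camera images.
- orange_cup: Orange cup, 0.25 kg, open on top and at +x: 110 long (x), 75 wide (y), walls 44 high. Origin: underside centre, z up. Grip its black bridge bar: 16 (x) x 75 x 28 high, centre x -5 z 102, clear below; pads close along x. Pouring lip at x 56, z 18, 67 wide. The front bay's ramp empties when tipped lip-down 12 to 16 degrees; the rear bay, behind a sill, holds to about 60. Starts with +x roughly to world +y.
- green_tray: Green square tray with a dark mat, fixed to the bench: outside 168 x 168, 34 high, walls and floor 4 thick. Origin: centre of its underside, on the bench; x, y along its sides (x within 15 degrees of world x), z up. A white tray of the same shape is a bystander.
- front_battery: Yellow round battery with a black end, 33 in diameter, 58 long, 0.1 to 0.2 kg, free to roll. Origin: its centre; y is the cylinder's axis. Starts lying across the front bay of the orange cup, at x 2, z 24 in the cup's frame. (A grey cup with two red batteries is a bystander.)
- rear_battery: Blue round battery with a black end, 33 in diameter, 58 long, 0.1 to 0.2 kg. Origin: its centre; y is the cylinder's axis. Starts lying across the rear bay of the orange cup, at x -34, z 20 in the cup's frame.
Not all that is in view belongs to the job. Of the things that look like the orange_cup, the largest one is meant.

How it is judged:
By the outcome, as a careful person would: the job done as asked, in the order asked, and still so for the second after the job is handed in, with the robot touching nothing.
It also fails if it takes over 58 s, if anything falls off the work surface, if the arm or the gripper's body presses on something with over 40 N, if the wrist force passes 120 N, or if a joint passes its speed limit or range.

## Working session

There is one attempt and no reset: what is moved stays moved. The work goes in short steps, Python scripts to look and compute and a tool call to move; the robot and the scene stay as the last step left them, time stands still between calls to the robot, and variables do not carry over. Pictures are saved under pics/ and viewed, about 8 in all and at most 12, crops included, and the job is handed in when it is done.

Besides the shell and the picture viewer there is one more tool, called after ">>>" in YAML: its name, and indented under it one key for each argument. arm_command: Moves the arm, as the interface text tells. Its arguments: {"type":"object","properties":{"steps":{"type":"array"},"grip":{"type":"number"},"squeeze":{"type":"number"}},"required":["steps"]}

```bash
mkdir -p pics
cat > h.py <<'E'
import numpy as np, cv2
from rig import env
def ray(cal,u,v):
    V=np.array(cal["view"]);R=V[:3,:3];t=V[:3,3]
    d=np.array([(u-cal["cx"])/cal["fx"],-(v-cal["cy"])/cal["fy"],-1.])
    return -R.T@t, R.T@d
def onz(cal,u,v,z):
    o,d=ray(cal,u,v);return o+d*(z-o[2])/d[2]
def proj(cal,p):
    V=np.array(cal["view"]);c=V[:3,:3]@np.array(p)+V[:3,3]
    return cal["cx"]+cal["fx"]*c[0]/-c[2], cal["cy"]+cal["fy"]*(-c[1])/-c[2]
def snap(name,f):
    cal=env.get_calibration(name);im=env.get_image(name);cv2.imwrite("pics/"+f,im);return cal,im
E
python3 - <<'E'
from h import *
a,i=snap("scene","s0.png");b,j=snap("top","t0.png")
print(a,b)
cv2.imwrite("pics/m0.png",np.vstack([cv2.resize(i,(400,300)),cv2.resize(j,(400,300))]))
print(env.observe())
E
```

```text
{'fx': 378.5106462789917, 'fy': 378.5106462789917, 'cx': 254.90303069629033, 'cy': 193.4083444035745, 'view': array([[ 0.74743417,  0.66432033, -0.00454536, -0.3280071 ],
       [-0.53952792,  0.61099253,  0.579308  ,  0.30809922],
       [ 0.38762326, -0.43054224,  0.81509606, -1.12957788],
       [ 0.        ,  0.        ,  0.        ,  1.        ]])} {'fx': 449.1087789651324, 'fy': 449.1087789651324, 'cx': 255.923439445559, 'cy': 195.83810176433184, 'view': array([[-0.02223455, -0.99974758,  0.00322524, -0.07886428],
       [ 0.9812731 , -0.02120605,  0.1914508 , -0.52088406],
       [-0.19133408,  0.00742167,  0.98149691, -0.88513913],
       [ 0.        ,  0.        ,  0.        ,  1.        ]])}
{'time_s': 0.1, 'q': array([ 6.01437671e+01,  2.18388011e+01,  7.43796016e+01,  1.88998977e-03,
        8.38585780e+01, -1.23356753e+01]), 'qvel': array([ 0.00350763, -0.1456946 , -0.14995688, -0.13477661, -0.00545331,
        0.00047811]), 'joint_efforts': array([ 3.74980766e-03, -4.49219620e+01, -2.31656653e+01, -1.77870193e-04,
        3.62566687e-03,  3.38913128e-05]), 'position': array([0.16545136, 0.52428006, 0.2527626 ]), 'tool_rot': array([[ 3.01050904e-01,  9.53607816e-01, -6.97305698e-04],
       [ 9.53607178e-01, -3.01051542e-01, -1.14891721e-03],
       [-1.30554139e-03, -3.19073153e-04, -9.99999097e-01]]), 'ft_force': array([-0.14510559,  0.29788531,  0.07244603]), 'wrist_torque': array([-0.05437956, -0.007511  ,  0.00746026]), 'grip_width': 0.08526027912322388}
```

View pics/t0.png

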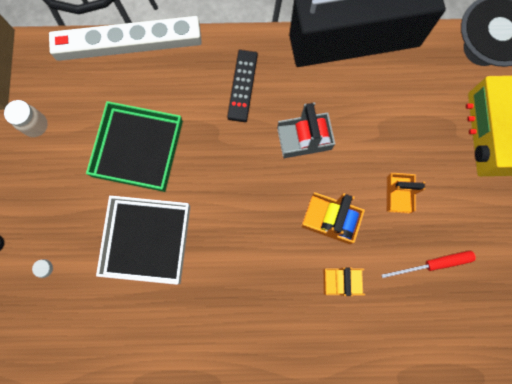

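View pics/s0.png

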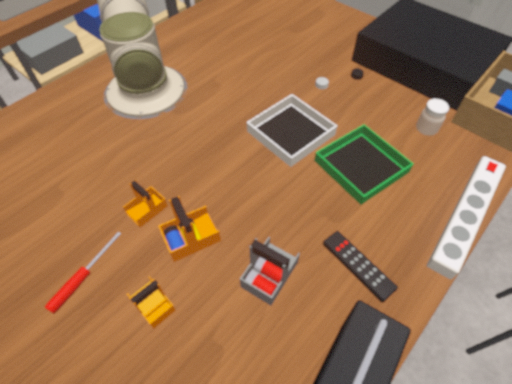

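The top view shows the orange cup (333,217) with its lip towards the left (+y), the green tray at (135,146), and the grey cup at (306,134). The scene view agrees: cup (188,232), tray (363,162). The two smaller cups are distractors.

Run:
```python
from h import *
cal=env.get_calibration("top");im=cv2.imread("pics/t0.png");hsv=cv2.cvtColor(im,cv2.COLOR_BGR2HSV)
print("cam",ray(cal,0,0)[0])
def m(lo,hi,roi):
    k=cv2.inRange(hsv,lo,hi);z=np.zeros_like(k);x0,y0,x1,y1=roi;z[y0:y1,x0:x1]=k[y0:y1,x0:x1];return z
def rect(k,z,n):
    p=cv2.findNonZero(k);r=cv2.minAreaRect(p);b=cv2.boxPoints(r)
    w=np.array([onz(cal,*q,z) for q in b]);c=w.mean(0);e=np.diff(np.vstack([w,w[:1]]),axis=0)
    print(n,len(p),"c",c.round(4),"sides",[(round(float(np.hypot(*q[:2])),4),round(float(np.degrees(np.arctan2(q[1],q[0]))),1)) for q in e[:2]])
rect(m((50,80,60),(85,255,255),(70,80,200,200)),.034,"tray")
c=(295,185,372,250)
rect(m((8,170,150),(20,255,255),c),.044,"orange")
rect(m((26,150,100),(34,255,255),c),.035,"yellow")
rect(m((100,120,80),(125,255,255),c),.03,"blue")
rect(m((0,0,0),(180,255,60),c),.116,"bar")
cv2.imwrite("pics/c0.png",cv2.resize(im[180:255,290:390],None,fx=7,fy=7,interpolation=cv2.INTER_CUBIC))
```

```text
cam [ 0.34001872 -0.08332105  0.96873935]
tray 2164 c [0.6412 0.1715 0.034 ] sides [(0.1762, -9.4), (0.1837, -104.3)]
orange 910 c [ 0.478  -0.2521  0.044 ] sides [(0.0998, -20.6), (0.1167, -110.2)]
yellow 232 c [ 0.4749 -0.2462  0.035 ] sides [(0.0589, -21.1), (0.0225, -110.1)]
blue 255 c [ 0.4602 -0.2854  0.03  ] sides [(0.0577, -21.5), (0.0245, -110.1)]
bar 160 c [ 0.4669 -0.2556  0.116 ] sides [(0.0747, -22.4), (0.0594, -111.6)]
```

View pics/c0.png

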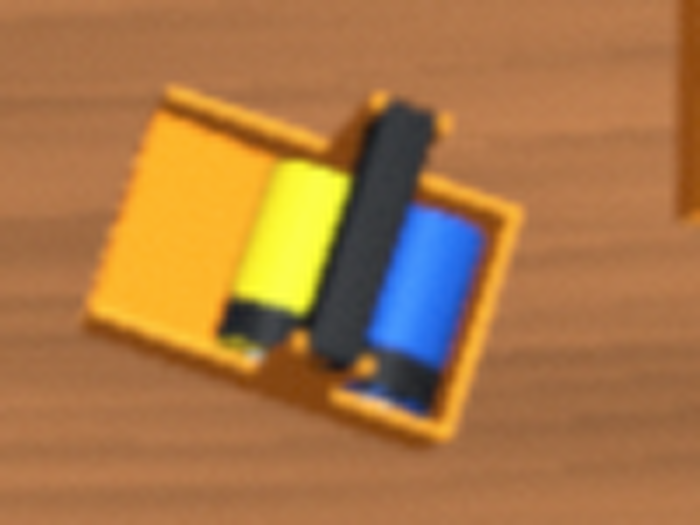

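The crop shows the bar's top face, with corners at about (390,100), (435,112), (355,368) and (312,355). The lip is on the left; yellow is in front of the bar and blue behind it.

Run:
```python
from h import *
cal=env.get_calibration("top")
P=lambda x,y,z:onz(cal,290+(x+.5)/7-.5,180+(y+.5)/7-.5,z)
b=np.array([P(*q,.116) for q in[(390,100),(435,112),(355,368),(312,355)]]);c=b.mean(0)
d=b[0]+b[1]-b[2]-b[3];print("bar",c.round(4),"len",np.linalg.norm(d)/2,"yaw lip",np.degrees(np.arctan2(d[1],d[0]))+90)
r=np.array([P(*q,.044) for q in[(520,207),(448,440)]]);print("rear rim",r.round(4),np.linalg.norm(r[0]-r[1]))
a=np.radians(69.4);L=np.array([np.cos(a),np.sin(a)])
o=r.mean(0)[:2]+.055*L;print("origin from rear",o,"bar from it",o-.005*L)
# same via scene: project
s=env.get_calibration("scene");print("bar proj in scene",proj(s,c))
# tray: inner dark mat at z=.004.. and outer rim in the scene view
for n,f in(("top","t0"),("scene","s0")):
    k=env.get_calibration(n);im=cv2.imread(f"pics/{f}.png");h=cv2.cvtColor(im,cv2.COLOR_BGR2HSV)
    m=cv2.inRange(h,(50,80,60),(85,255,255));cs=max(cv2.findContours(m,cv2.RETR_EXTERNAL,2)[0],key=cv2.contourArea)
    q=cv2.approxPolyDP(cv2.convexHull(cs),6,True)[:,0];w=np.array([onz(k,*p,.034) for p in q]);print(n,q.tolist(),w.round(3).tolist())
```

```text
bar [ 0.4694 -0.2561  0.116 ] len 0.07500030937042677 yaw lip 69.79629827243575
rear rim [[ 0.4871 -0.3149  0.044 ]
 [ 0.4183 -0.289   0.044 ]] 0.07355186621231409
origin from rear [ 0.47206433 -0.25049996] bar from it [ 0.47030513 -0.25518026]
bar proj in scene (np.float64(179.57028791525468), np.float64(210.96218921771037))
top [[107, 101], [180, 116], [164, 190], [86, 173]] [[0.743, 0.234, 0.034], [0.704, 0.072, 0.034], [0.539, 0.105, 0.034], [0.58, 0.272, 0.034]]
scene [[364, 125], [412, 164], [360, 202], [316, 156]] [[0.581, 0.271, 0.034], [0.74, 0.233, 0.034], [0.706, 0.055, 0.034], [0.551, 0.101, 0.034]]
```

>>> arm_command:
  steps:
    - {"delta_pos": [5,-12,0],"dr": [0,0,0]}
    - {"delta_pos": [10,-26,0],"dr": [0,0,0]}
    - {"delta_pos": [15,-40,0],"dr": [0,0,0]}
    - {"delta_pos": [17,-44,0],"dr": [0,0,0]}
    - {"delta_pos": [17,-44,0],"dr": [0,0,0]}
    - {"delta_pos": [17,-44,0],"dr": [0,0,0]}
    - {"delta_pos": [17,-44,0],"dr": [0,0,0]}
    - {"delta_pos": [17,-44,0],"dr": [0,0,0]}
    - {"delta_pos": [17,-44,0],"dr": [0,0,0]}
    - {"delta_pos": [17,-44,0],"dr": [0,0,0]}
    - {"delta_pos": [17,-44,0],"dr": [0,0,0]}
    - {"delta_pos": [17,-44,0],"dr": [0,0,0]}
    - {"delta_pos": [17,-44,0],"dr": [0,0,0]}
    - {"delta_pos": [17,-44,0],"dr": [0,0,0]}
    - {"delta_pos": [17,-44,0],"dr": [0,0,-1]}
    - {"delta_pos": [17,-44,0],"dr": [0,0,-1]}
    - {"delta_pos": [17,-44,0],"dr": [0,0,-1]}
    - {"delta_pos": [17,-44,0],"dr": [0,0,0]}
    - {"delta_pos": [12,-25,0],"dr": [0,0,0]}
    - {"delta_pos": [5,-11,0],"dr": [0,0,0]}

```text
time_s: 2.1
position: [0.4673, -0.2519, 0.2526]
tool_rot: [[0.353, 0.936, -0.001], [0.936, -0.353, 0.0], [0.0, -0.001, -1.0]]
ft_force: [0.5, 0.7, 0.1]
grip_width: 0.0856
```

>>> arm_command:
  steps:
    - {"delta_pos": [1,-2,-10],"dr": [0,0,0.3]}
    - {"delta_pos": [1,-1,-20],"dr": [0,0,0]}
    - {"delta_pos": [0.5,-1,-25],"dr": [0,0,0]}
    - {"delta_pos": [0,0,-25],"dr": [0,0,0]}
    - {"delta_pos": [0,0,-25],"dr": [0,0,0]}
    - {"delta_pos": [0,0,-20],"dr": [0,0,0]}
    - {"delta_pos": [0,0,-15],"dr": [0,0,0]}
    - {"delta_pos": [0,0,-7.5],"dr": [0,0,0]}
    - {"delta_pos": [0,0,0],"dr": [0,0,0]}

```text
time_s: 3.0
position: [0.4694, -0.2523, 0.1052]
tool_rot: [[0.345, 0.939, -0.001], [0.939, -0.345, 0.001], [0.001, -0.002, -1.0]]
ft_force: [-0.6, -0.2, 0.2]
grip_width: 0.0857
```

Run:
```python
from h import *
c,i=snap("top","t1.png");d,j=snap("wrist","w1.png")
cv2.imwrite("pics/m1.png",np.hstack([cv2.resize(i[170:270,270:400],(390,300)),cv2.resize(j,(400,300))]))
```

```text
(no output)
```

View pics/m1.png

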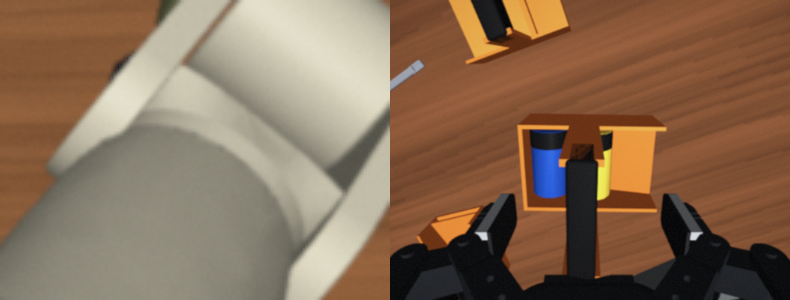

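The wrist view shows the bar midway between the open fingers (column 582, against a midpoint of about 588). Closing.

>>> arm_command:
  steps:
    - {"delta_pos": [0,0,0],"dr": [0,0,0]}
    - {"delta_pos": [0,0,0],"dr": [0,0,0]}
    - {"delta_pos": [0,0,0],"dr": [0,0,0]}
    - {"delta_pos": [0,0,0],"dr": [0,0,0]}
    - {"delta_pos": [0,0,0],"dr": [0,0,0]}
    - {"delta_pos": [0,0,0],"dr": [0,0,0]}
    - {"delta_pos": [0,0,0],"dr": [0,0,0]}
    - {"delta_pos": [0,0,0],"dr": [0,0,0]}
    - {"delta_pos": [0,0,0],"dr": [0,0,0]}
    - {"delta_pos": [0,0,0],"dr": [0,0,0]}
  grip: 0
  squeeze: 70

```text
time_s: 4.1
position: [0.4702, -0.2538, 0.106]
tool_rot: [[0.346, 0.938, 0.0], [0.938, -0.346, -0.001], [-0.001, 0.001, -1.0]]
ft_force: [0.2, -4.7, 1.6]
grip_width: 0.015
```

>>> arm_command:
  steps:
    - {"delta_pos": [0,0,1],"dr": [0,0,0]}
    - {"delta_pos": [0,0,3],"dr": [0,0,0]}
    - {"delta_pos": [0,0,5],"dr": [0,0,0]}
    - {"delta_pos": [0,0,7],"dr": [0,0,0]}
    - {"delta_pos": [0,0,9],"dr": [0,0,0]}
    - {"delta_pos": [0,0,9],"dr": [0,0,0]}
    - {"delta_pos": [0,0,9],"dr": [0,0,0]}
    - {"delta_pos": [0,0,9],"dr": [0,0,0]}
    - {"delta_pos": [0,0,9],"dr": [0,0,0]}
    - {"delta_pos": [0,0,9],"dr": [0,0,0]}
    - {"delta_pos": [0,0,7],"dr": [0,0,0]}
    - {"delta_pos": [0,0,5],"dr": [0,0,0]}
    - {"delta_pos": [0,0,2],"dr": [0,0,0]}
    - {"delta_pos": [0,0,1],"dr": [0,0,0]}
    - {"delta_pos": [0,0,0],"dr": [0,0,0]}

```text
time_s: 5.6
position: [0.47, -0.2535, 0.1906]
tool_rot: [[0.346, 0.938, -0.0], [0.938, -0.346, 0.0], [0.0, -0.0, -1.0]]
ft_force: [0.3, 1.2, -5.8]
grip_width: 0.0152
```

Run:
```python
from h import *
o=env.observe();print(o["ft_force"],o["wrist_torque"],o["position"],o["grip_width"])
d,j=snap("wrist","w2.png");c,i=snap("scene","s2.png")
cv2.imwrite("pics/m2.png",np.hstack([cv2.resize(i[130:300,100:330],(400,296)),cv2.resize(j,(400,296))]))
```

```text
[ 0.31547192  1.22367637 -5.8176182 ] [ 0.01030892  0.01012377 -0.04987122] [ 0.47000366 -0.25348835  0.19064271] 0.015231333613224107
```

View pics/m2.png

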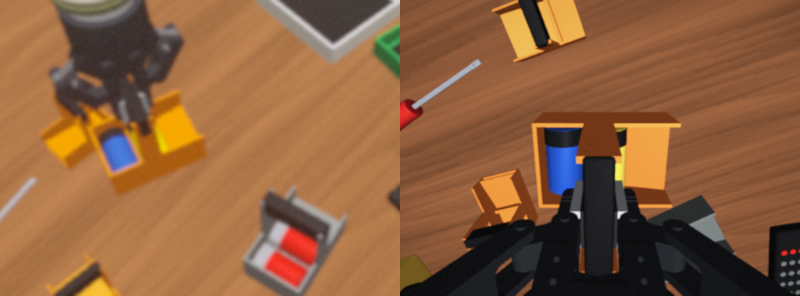

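The cup is held level with both batteries aboard; the weight reads about 5.8 N. Next, carry it to the tray and turn the lip square to its near side.

>>> arm_command:
  steps:
    - {"delta_pos": [1.8,3.9,0],"dr": [0,0,0]}
    - {"delta_pos": [3.7,7.9,0],"dr": [0,0,0]}
    - {"delta_pos": [5.5,11.9,0],"dr": [0,0,0]}
    - {"delta_pos": [7.3,15.8,0],"dr": [0,0,0]}
    - {"delta_pos": [9.2,19.8,0],"dr": [0,0,0.6]}
    - {"delta_pos": [9.2,19.8,0],"dr": [0,0,0.6]}
    - {"delta_pos": [9.2,19.8,0],"dr": [0,0,0.6]}
    - {"delta_pos": [9.2,19.8,0],"dr": [0,0,0.6]}
    - {"delta_pos": [9.2,19.8,0],"dr": [0,0,0.6]}
    - {"delta_pos": [9.2,19.8,0],"dr": [0,0,0.6]}
    - {"delta_pos": [9.2,19.8,0],"dr": [0,0,0.6]}
    - {"delta_pos": [9.2,19.8,0],"dr": [0,0,0.6]}
    - {"delta_pos": [9.2,19.8,0],"dr": [0,0,0.6]}
    - {"delta_pos": [9.2,19.8,0],"dr": [0,0,0.6]}
    - {"delta_pos": [9.2,19.8,0],"dr": [0,0,0.6]}
    - {"delta_pos": [9.2,19.8,0],"dr": [0,0,0.6]}
    - {"delta_pos": [7.3,15.8,0],"dr": [0,0,0]}
    - {"delta_pos": [5.5,11.9,0],"dr": [0,0,0]}
    - {"delta_pos": [3.7,7.9,0],"dr": [0,0,0]}
    - {"delta_pos": [1.8,3.9,0],"dr": [0,0,0]}

```text
time_s: 7.7
position: [0.6172, 0.0637, 0.1907]
tool_rot: [[0.225, 0.974, -0.0], [0.974, -0.225, -0.0], [-0.0, -0.0, -1.0]]
ft_force: [0.2, -0.3, -6.3]
grip_width: 0.015
```

>>> arm_command:
  steps:
    - {"delta_pos": [0,0,-2],"dr": [0,0,0]}
    - {"delta_pos": [0,0,-5],"dr": [0,0,0]}
    - {"delta_pos": [0,0,-7],"dr": [0,0,0]}
    - {"delta_pos": [0,0,-7],"dr": [0,0,0]}
    - {"delta_pos": [0,0,-7],"dr": [0,0,0]}
    - {"delta_pos": [0,0,-5],"dr": [0,0,0]}
    - {"delta_pos": [0,0,-4],"dr": [0,0,0]}
    - {"delta_pos": [0,0,-2],"dr": [0,0,0]}
    - {"delta_pos": [0,0,0],"dr": [0,0,0]}
    - {"delta_pos": [0,0,0],"dr": [0,0,0]}

```text
time_s: 8.7
position: [0.6172, 0.0631, 0.1521]
tool_rot: [[0.225, 0.974, 0.0], [0.974, -0.225, -0.0], [0.0, 0.0, -1.0]]
ft_force: [0.6, -0.0, -4.5]
grip_width: 0.015
```

Run:
```python
from h import *
o=env.observe();print(o["time_s"],o["ft_force"],o["wrist_torque"],o["position"],o["tool_rot"])
d,j=snap("wrist","w3.png");c,i=snap("scene","s3.png")
cv2.imwrite("pics/m3.png",np.hstack([cv2.resize(i[60:260,200:460],(400,308)),cv2.resize(j,(400,308))]))
```

```text
8.7 [ 0.59744719 -0.01045237 -4.50876216] [ 0.0591675  -0.01246852 -0.01982286] [0.61719283 0.06305328 0.15205788] [[ 2.25276360e-01  9.74294799e-01  4.54876795e-04]
 [ 9.74294904e-01 -2.25276357e-01 -5.84705003e-05]
 [ 4.55054832e-05  4.56356165e-04 -9.99999895e-01]]
```

View pics/m3.png

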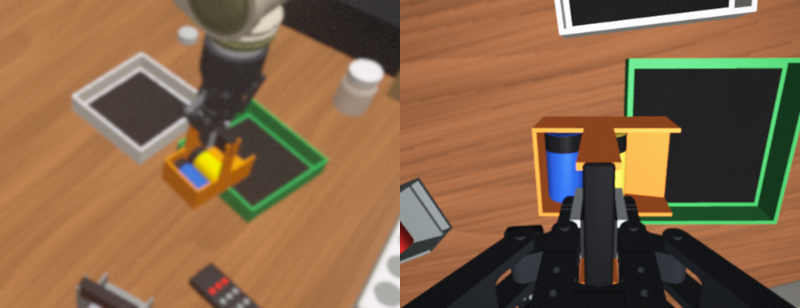

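The lip overhangs the near side of the tray, centred, with batteries and cup as expected. Tip to 9° about the lip, then slowly on from there.

>>> arm_command:
  steps:
    - {"delta_pos": [0.2,0.8,0],"dr": [-0.49,0.11,0]}
    - {"delta_pos": [0.4,1.6,0],"dr": [-0.97,0.23,0]}
    - {"delta_pos": [0.4,1.6,0],"dr": [-0.97,0.23,0]}
    - {"delta_pos": [0.4,1.6,0],"dr": [-0.97,0.23,0]}
    - {"delta_pos": [0.4,1.6,0],"dr": [-0.97,0.23,0]}
    - {"delta_pos": [0.4,1.6,0],"dr": [-0.97,0.23,0]}
    - {"delta_pos": [0.4,1.6,0],"dr": [-0.97,0.23,0]}
    - {"delta_pos": [0.4,1.6,0],"dr": [-0.97,0.23,0]}
    - {"delta_pos": [0.4,1.6,0],"dr": [-0.97,0.23,0]}
    - {"delta_pos": [0.2,0.8,0],"dr": [-0.49,0.11,0]}
    - {"delta_pos": [0,0,0],"dr": [0,0,0]}
    - {"delta_pos": [0,0,0],"dr": [0,0,0]}
    - {"delta_pos": [0,0,0],"dr": [0,0,0]}

```text
time_s: 10.1
position: [0.6207, 0.0773, 0.1518]
tool_rot: [[0.223, 0.974, -0.036], [0.962, -0.226, -0.152], [-0.156, -0.001, -0.988]]
ft_force: [-0.6, -0.1, -5.7]
grip_width: 0.0153
```

```bash
cat > st.py <<'E'
from h import *
o=env.observe();R=o["tool_rot"];print(round(o["time_s"],2),"F",o["ft_force"].round(2),"T",o["wrist_torque"].round(3),o["position"].round(4),"tilt",round(float(np.degrees(np.arccos(-R[2,2]))),2))
im=env.get_image("scene");h=cv2.cvtColor(im,cv2.COLOR_BGR2HSV);m=cv2.inRange(h,(25,140,90),(35,255,255));m[:60]=0;m[:, :280]=0;m[:,430:]=0;m[240:]=0
p=cv2.findNonZero(m);print("yellow",None if p is None else (len(p),p[:,0].mean(0).round(1)))
m=cv2.inRange(h,(100,120,80),(125,255,255));m[:100]=0;m[:, :280]=0;m[:,430:]=0;m[240:]=0
p=cv2.findNonZero(m);print("blue",None if p is None else (len(p),p[:,0].mean(0).round(1)))
E
python3 st.py
```

```text
10.1 F [-0.65 -0.13 -5.72] T [ 0.292 -0.065 -0.013] [0.6207 0.0773 0.1518] tilt 8.98
yellow (203, array([336.5, 166.2]))
blue (74, array([326.8, 170.3]))
```

>>> arm_command:
  steps:
    - {"delta_pos": [0.15,0.66,0.3],"dr": [-0.39,0.09,0]}
    - {"delta_pos": [0.15,0.66,0.3],"dr": [-0.39,0.09,0]}
    - {"delta_pos": [0.15,0.66,0.3],"dr": [-0.39,0.09,0]}
    - {"delta_pos": [0.15,0.66,0.3],"dr": [-0.39,0.09,0]}
    - {"delta_pos": [0.15,0.66,0.3],"dr": [-0.39,0.09,0]}
    - {"delta_pos": [0.15,0.66,0.3],"dr": [-0.39,0.09,0]}
    - {"delta_pos": [0.15,0.66,0.3],"dr": [-0.39,0.09,0]}
    - {"delta_pos": [0,0,0],"dr": [0,0,0]}
    - {"delta_pos": [0,0,0],"dr": [0,0,0]}
    - {"delta_pos": [0,0,0],"dr": [0,0,0]}

```text
time_s: 11.15
position: [0.6217, 0.082, 0.1539]
tool_rot: [[0.221, 0.974, -0.047], [0.954, -0.226, -0.199], [-0.204, -0.001, -0.979]]
ft_force: [0.2, 1.3, -5.1]
grip_width: 0.0152
```

```bash
python3 st.py
```

```text
11.15 F [ 0.18  1.3  -5.07] T [ 0.394 -0.043 -0.064] [0.6217 0.082  0.1539] tilt 11.78
yellow (206, array([336.9, 164.7]))
blue (61, array([327.6, 168.7]))
```

Not rolling yet. Continue in half-degree increments with pauses.

>>> arm_command:
  steps:
    - {"delta_pos": [0.1,0.42,0.2],"dr": [-0.24,0.06,0]}
    - {"delta_pos": [0.1,0.42,0.2],"dr": [-0.24,0.06,0]}
    - {"delta_pos": [0.1,0.42,0.2],"dr": [-0.24,0.06,0]}
    - {"delta_pos": [0.1,0.42,0.2],"dr": [-0.24,0.06,0]}
    - {"delta_pos": [0,0,0],"dr": [0,0,0]}
    - {"delta_pos": [0,0,0],"dr": [0,0,0]}
    - {"delta_pos": [0,0,0],"dr": [0,0,0]}
    - {"delta_pos": [0,0,0],"dr": [0,0,0]}

```text
time_s: 12.0
position: [0.6221, 0.0837, 0.1547]
tool_rot: [[0.22, 0.974, -0.051], [0.95, -0.225, -0.215], [-0.221, -0.001, -0.975]]
ft_force: [1.0, -0.4, -4.6]
grip_width: 0.0148
```

```bash
python3 st.py
```

```text
12.0 F [ 0.96 -0.4  -4.58] T [ 0.362 -0.091  0.064] [0.6221 0.0837 0.1547] tilt 12.77
yellow (191, array([337.2, 164.3]))
blue (53, array([327.7, 167.9]))
```

>>> arm_command:
  steps:
    - {"delta_pos": [0.1,0.42,0.2],"dr": [-0.24,0.06,0]}
    - {"delta_pos": [0.1,0.42,0.2],"dr": [-0.24,0.06,0]}
    - {"delta_pos": [0.1,0.42,0.2],"dr": [-0.24,0.06,0]}
    - {"delta_pos": [0,0,0],"dr": [0,0,0]}
    - {"delta_pos": [0,0,0],"dr": [0,0,0]}
    - {"delta_pos": [0,0,0],"dr": [0,0,0]}
    - {"delta_pos": [0,0,0],"dr": [0,0,0]}

```text
time_s: 12.75
position: [0.6224, 0.085, 0.1553]
tool_rot: [[0.219, 0.974, -0.054], [0.947, -0.225, -0.227], [-0.234, -0.001, -0.972]]
ft_force: [-0.5, 1.2, -4.9]
grip_width: 0.0153
```

```bash
python3 st.py
```

```text
12.75 F [-0.47  1.17 -4.92] T [ 0.423 -0.037 -0.036] [0.6224 0.085  0.1553] tilt 13.51
yellow (202, array([338.1, 163.5]))
blue (52, array([328.2, 167.6]))
```

>>> arm_command:
  steps:
    - {"delta_pos": [0.1,0.42,0.2],"dr": [-0.24,0.06,0]}
    - {"delta_pos": [0.1,0.42,0.2],"dr": [-0.24,0.06,0]}
    - {"delta_pos": [0.1,0.42,0.2],"dr": [-0.24,0.06,0]}
    - {"delta_pos": [0,0,0],"dr": [0,0,0]}
    - {"delta_pos": [0,0,0],"dr": [0,0,0]}
    - {"delta_pos": [0,0,0],"dr": [0,0,0]}
    - {"delta_pos": [0,0,0],"dr": [0,0,0]}

```text
time_s: 13.5
position: [0.6227, 0.0862, 0.1559]
tool_rot: [[0.218, 0.974, -0.057], [0.944, -0.225, -0.24], [-0.246, -0.001, -0.969]]
ft_force: [1.2, 0.5, -5.5]
grip_width: 0.015
```

```bash
python3 st.py
```

```text
13.5 F [ 1.17  0.51 -5.46] T [ 0.37  -0.057  0.008] [0.6227 0.0862 0.1559] tilt 14.26
yellow (187, array([344.1, 158.4]))
blue (40, array([328. , 167.2]))
```

The yellow battery has started to roll at 14.3° (its centroid jumped 6 px). Holding that angle.

>>> arm_command:
  steps:
    - {"delta_pos": [0,0,0],"dr": [0,0,0]}
    - {"delta_pos": [0,0,0],"dr": [0,0,0]}
    - {"delta_pos": [0,0,0],"dr": [0,0,0]}
    - {"delta_pos": [0,0,0],"dr": [0,0,0]}
    - {"delta_pos": [0,0,0],"dr": [0,0,0]}
    - {"delta_pos": [0,0,0],"dr": [0,0,0]}
    - {"delta_pos": [0,0,0],"dr": [0,0,0]}
    - {"delta_pos": [0,0,0],"dr": [0,0,0]}
    - {"delta_pos": [0,0,0],"dr": [0,0,0]}
    - {"delta_pos": [0,0,0],"dr": [0,0,0]}

```text
time_s: 14.55
position: [0.6227, 0.0863, 0.1559]
tool_rot: [[0.218, 0.974, -0.057], [0.944, -0.225, -0.24], [-0.246, -0.001, -0.969]]
ft_force: [-0.3, 0.0, -4.0]
grip_width: 0.015
```

```bash
python3 st.py
```

```text
14.55 F [-0.34  0.05 -3.97] T [ 0.387 -0.074  0.007] [0.6227 0.0863 0.1559] tilt 14.25
yellow (276, array([379.8, 152. ]))
blue (40, array([328. , 167.2]))
```

>>> arm_command:
  steps:
    - {"delta_pos": [0,0,0],"dr": [0,0,0]}
    - {"delta_pos": [0,0,0],"dr": [0,0,0]}
    - {"delta_pos": [0,0,0],"dr": [0,0,0]}
    - {"delta_pos": [0,0,0],"dr": [0,0,0]}
    - {"delta_pos": [0,0,0],"dr": [0,0,0]}
    - {"delta_pos": [0,0,0],"dr": [0,0,0]}
    - {"delta_pos": [0,0,0],"dr": [0,0,0]}
    - {"delta_pos": [0,0,0],"dr": [0,0,0]}
    - {"delta_pos": [0,0,0],"dr": [0,0,0]}
    - {"delta_pos": [0,0,0],"dr": [0,0,0]}

```text
time_s: 15.6
position: [0.6227, 0.0863, 0.1559]
tool_rot: [[0.218, 0.974, -0.057], [0.944, -0.225, -0.24], [-0.246, -0.001, -0.969]]
ft_force: [0.2, -0.0, -2.7]
grip_width: 0.0151
```

```bash
python3 st.py
python3 - <<'E'
from h import *
d,j=snap("wrist","w4.png");c,i=snap("scene","s4.png")
cv2.imwrite("pics/m4.png",np.hstack([cv2.resize(i[60:260,200:460],(400,308)),cv2.resize(j,(400,308))]))
E
```

```text
15.6 F [ 0.17 -0.   -2.66] T [ 0.337 -0.036 -0.004] [0.6227 0.0863 0.1559] tilt 14.26
yellow (268, array([382.6, 151.2]))
blue (40, array([328. , 167.2]))
```

View pics/m4.png

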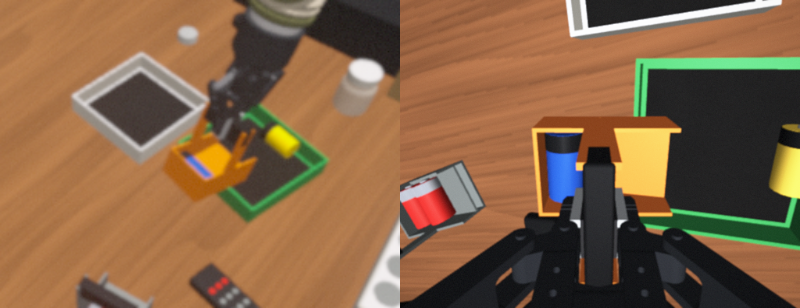

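Yellow is in the green tray near its far side and still creeping (380→383 px); blue is still in the rear bay. Keep holding.

>>> arm_command:
  steps:
    - {"delta_pos": [0,0,0],"dr": [0,0,0]}
    - {"delta_pos": [0,0,0],"dr": [0,0,0]}
    - {"delta_pos": [0,0,0],"dr": [0,0,0]}
    - {"delta_pos": [0,0,0],"dr": [0,0,0]}
    - {"delta_pos": [0,0,0],"dr": [0,0,0]}
    - {"delta_pos": [0,0,0],"dr": [0,0,0]}
    - {"delta_pos": [0,0,0],"dr": [0,0,0]}
    - {"delta_pos": [0,0,0],"dr": [0,0,0]}
    - {"delta_pos": [0,0,0],"dr": [0,0,0]}
    - {"delta_pos": [0,0,0],"dr": [0,0,0]}
    - {"delta_pos": [0,0,0],"dr": [0,0,0]}
    - {"delta_pos": [0,0,0],"dr": [0,0,0]}
    - {"delta_pos": [0,0,0],"dr": [0,0,0]}
    - {"delta_pos": [0,0,0],"dr": [0,0,0]}
    - {"delta_pos": [0,0,0],"dr": [0,0,0]}

```text
time_s: 17.25
position: [0.6227, 0.0863, 0.1559]
tool_rot: [[0.218, 0.974, -0.057], [0.944, -0.225, -0.24], [-0.246, -0.001, -0.969]]
ft_force: [-0.4, -0.3, -3.8]
grip_width: 0.0154
```

```bash
python3 st.py
```

```text
17.25 F [-0.43 -0.29 -3.8 ] T [ 0.359 -0.068  0.003] [0.6227 0.0863 0.1559] tilt 14.25
yellow (269, array([382.5, 151. ]))
blue (40, array([328. , 167.2]))
```

>>> arm_command:
  steps:
    - {"delta_pos": [0,0,0],"dr": [0,0,0]}
    - {"delta_pos": [0,0,0],"dr": [0,0,0]}
    - {"delta_pos": [0,0,0],"dr": [0,0,0]}
    - {"delta_pos": [0,0,0],"dr": [0,0,0]}
    - {"delta_pos": [0,0,0],"dr": [0,0,0]}
    - {"delta_pos": [0,0,0],"dr": [0,0,0]}
    - {"delta_pos": [0,0,0],"dr": [0,0,0]}
    - {"delta_pos": [0,0,0],"dr": [0,0,0]}
    - {"delta_pos": [0,0,0],"dr": [0,0,0]}
    - {"delta_pos": [0,0,0],"dr": [0,0,0]}

```text
time_s: 18.3
position: [0.6227, 0.0863, 0.1559]
tool_rot: [[0.218, 0.974, -0.057], [0.944, -0.225, -0.24], [-0.246, -0.001, -0.969]]
ft_force: [0.1, -0.0, -3.5]
grip_width: 0.0151
```

```bash
python3 st.py
```

```text
18.3 F [ 0.07 -0.   -3.54] T [ 0.358 -0.052  0.022] [0.6227 0.0863 0.1559] tilt 14.26
yellow (272, array([382.6, 151.2]))
blue (40, array([328. , 167.2]))
```

The yellow battery is still. Raise, level, withdraw to a free patch and set down.

>>> arm_command:
  steps:
    - {"delta_pos": [0,0,2],"dr": [0,0,0]}
    - {"delta_pos": [0,0,5],"dr": [0,0,0]}
    - {"delta_pos": [0,0,8],"dr": [0,0,0]}
    - {"delta_pos": [0,0,9],"dr": [0.58,-0.13,0]}
    - {"delta_pos": [0,0,8],"dr": [1.16,-0.27,0]}
    - {"delta_pos": [0,0,5],"dr": [1.16,-0.27,0]}
    - {"delta_pos": [0,0,3],"dr": [1.16,-0.27,0]}
    - {"delta_pos": [0,0,0],"dr": [1.16,-0.27,0]}
    - {"delta_pos": [0,0,0],"dr": [1.16,-0.27,0]}
    - {"delta_pos": [0,0,0],"dr": [1.16,-0.27,0]}
    - {"delta_pos": [0,0,0],"dr": [1.16,-0.27,0]}
    - {"delta_pos": [0,0,0],"dr": [1.16,-0.27,0]}
    - {"delta_pos": [0,0,0],"dr": [1.16,-0.27,0]}
    - {"delta_pos": [0,0,0],"dr": [1.16,-0.27,0]}
    - {"delta_pos": [0,0,0],"dr": [1.16,-0.27,0]}
    - {"delta_pos": [0,0,0],"dr": [0.58,-0.13,0]}
    - {"delta_pos": [0,0,0],"dr": [0,0,0]}

```text
time_s: 20.05
position: [0.6227, 0.086, 0.196]
tool_rot: [[0.225, 0.974, -0.001], [0.974, -0.225, 0.001], [0.001, -0.001, -1.0]]
ft_force: [0.3, 0.1, -4.8]
grip_width: 0.0151
```

>>> arm_command:
  steps:
    - {"delta_pos": [-1.5,-2.2,0],"dr": [0,0,0]}
    - {"delta_pos": [-3,-4.4,0],"dr": [0,0,0]}
    - {"delta_pos": [-4.6,-6.6,0],"dr": [0,0,0]}
    - {"delta_pos": [-6.2,-8.8,0],"dr": [0,0,0]}
    - {"delta_pos": [-7.7,-11,0],"dr": [0,0,0]}
    - {"delta_pos": [-7.7,-11,0],"dr": [0,0,0]}
    - {"delta_pos": [-7.7,-11,0],"dr": [0,0,0]}
    - {"delta_pos": [-7.7,-11,0],"dr": [0,0,0]}
    - {"delta_pos": [-7.7,-11,0],"dr": [0,0,0]}
    - {"delta_pos": [-7.7,-11,0],"dr": [0,0,0]}
    - {"delta_pos": [-7.7,-11,0],"dr": [0,0,0]}
    - {"delta_pos": [-7.7,-11,0],"dr": [0,0,0]}
    - {"delta_pos": [-7.7,-11,0],"dr": [0,0,0]}
    - {"delta_pos": [-7.7,-11,0],"dr": [0,0,0]}
    - {"delta_pos": [-7.7,-11,0],"dr": [0,0,0]}
    - {"delta_pos": [-7.7,-11,0],"dr": [0,0,0]}
    - {"delta_pos": [-6.2,-8.8,0],"dr": [0,0,0]}
    - {"delta_pos": [-4.6,-6.6,0],"dr": [0,0,0]}
    - {"delta_pos": [-3,-4.4,0],"dr": [0,0,0]}
    - {"delta_pos": [-1.5,-2.2,0],"dr": [0,0,0]}

```text
time_s: 22.05
position: [0.4995, -0.0901, 0.196]
tool_rot: [[0.225, 0.974, -0.001], [0.974, -0.225, 0.001], [0.001, -0.001, -1.0]]
ft_force: [-0.6, -0.2, -3.4]
grip_width: 0.0151
```

>>> arm_command:
  steps:
    - {"delta_pos": [0,0,-2],"dr": [0,0,0]}
    - {"delta_pos": [0,0,-5],"dr": [0,0,0]}
    - {"delta_pos": [0,0,-8],"dr": [0,0,0]}
    - {"delta_pos": [0,0,-10],"dr": [0,0,0]}
    - {"delta_pos": [0,0,-10],"dr": [0,0,0]}
    - {"delta_pos": [0,0,-10],"dr": [0,0,0]}
    - {"delta_pos": [0,0,-10],"dr": [0,0,0]}
    - {"delta_pos": [0,0,-10],"dr": [0,0,0]}
    - {"delta_pos": [0,0,-8],"dr": [0,0,0]}
    - {"delta_pos": [0,0,-6],"dr": [0,0,0]}
    - {"delta_pos": [0,0,-4],"dr": [0,0,0]}
    - {"delta_pos": [0,0,0],"dr": [0,0,0]}
    - {"delta_pos": [0,0,0],"dr": [0,0,0]}

```text
time_s: 23.35
position: [0.4999, -0.0898, 0.1132]
tool_rot: [[0.225, 0.974, -0.001], [0.974, -0.225, 0.001], [0.0, -0.001, -1.0]]
ft_force: [0.0, 0.1, -3.8]
grip_width: 0.0151
```

```bash
python3 st.py
```

```text
23.35 F [ 0.01  0.06 -3.83] T [-0.018  0.016  0.039] [ 0.4999 -0.0898  0.1132] tilt 0.05
yellow (264, array([383.8, 150.7]))
blue None
```

>>> arm_command:
  steps:
    - {"delta_pos": [0,0,-1.5],"dr": [0,0,0]}
    - {"delta_pos": [0,0,-1.5],"dr": [0,0,0]}
    - {"delta_pos": [0,0,-1.5],"dr": [0,0,0]}
    - {"delta_pos": [0,0,-1],"dr": [0,0,0]}
    - {"delta_pos": [0,0,-0.8],"dr": [0,0,0]}
    - {"delta_pos": [0,0,-0.5],"dr": [0,0,0]}
    - {"delta_pos": [0,0,0],"dr": [0,0,0]}
    - {"delta_pos": [0,0,0],"dr": [0,0,0]}

```text
time_s: 24.2
position: [0.4997, -0.0897, 0.1061]
tool_rot: [[0.225, 0.974, -0.001], [0.974, -0.225, 0.001], [0.001, -0.001, -1.0]]
ft_force: [0.3, 0.6, -4.2]
grip_width: 0.0148
```

>>> arm_command:
  steps:
    - {"delta_pos": [0,0,-0.4],"dr": [0,0,0]}
    - {"delta_pos": [0,0,-0.4],"dr": [0,0,0]}
    - {"delta_pos": [0,0,-0.4],"dr": [0,0,0]}
    - {"delta_pos": [0,0,0],"dr": [0,0,0]}
    - {"delta_pos": [0,0,0],"dr": [0,0,0]}

```text
time_s: 24.7
position: [0.4997, -0.0899, 0.1059]
tool_rot: [[0.225, 0.974, -0.0], [0.974, -0.225, 0.0], [0.0, -0.0, -1.0]]
ft_force: [-4.6, -0.3, 8.2]
grip_width: 0.0151
```

Contact (+8 N). Release, wait, rise.

>>> arm_command:
  steps:
    - {"delta_pos": [0,0,0.5],"dr": [0,0,0]}
    - {"delta_pos": [0,0,0],"dr": [0,0,0]}
    - {"delta_pos": [0,0,0],"dr": [0,0,0]}
    - {"delta_pos": [0,0,0],"dr": [0,0,0]}
    - {"delta_pos": [0,0,0],"dr": [0,0,0]}
    - {"delta_pos": [0,0,0],"dr": [0,0,0]}
    - {"delta_pos": [0,0,0],"dr": [0,0,0]}
    - {"delta_pos": [0,0,0],"dr": [0,0,0]}
    - {"delta_pos": [0,0,0],"dr": [0,0,0]}
    - {"delta_pos": [0,0,0],"dr": [0,0,0]}
  grip: 1

```text
time_s: 25.7
position: [0.4997, -0.0897, 0.1054]
tool_rot: [[0.225, 0.974, -0.001], [0.974, -0.225, 0.001], [0.001, -0.001, -1.0]]
ft_force: [0.5, 0.8, 0.3]
grip_width: 0.0856
```

>>> arm_command:
  steps:
    - {"delta_pos": [0,0,5],"dr": [0,0,0]}
    - {"delta_pos": [0,0,10],"dr": [0,0,0]}
    - {"delta_pos": [0,0,20],"dr": [0,0,0]}
    - {"delta_pos": [0,0,25],"dr": [0,0,0]}
    - {"delta_pos": [0,0,25],"dr": [0,0,0]}
    - {"delta_pos": [0,0,25],"dr": [0,0,0]}
    - {"delta_pos": [0,0,20],"dr": [0,0,0]}
    - {"delta_pos": [0,0,10],"dr": [0,0,0]}
    - {"delta_pos": [0,0,5],"dr": [0,0,0]}
    - {"delta_pos": [0,0,0],"dr": [0,0,0]}
    - {"delta_pos": [0,0,0],"dr": [0,0,0]}

```text
time_s: 26.8
position: [0.4994, -0.0896, 0.2496]
tool_rot: [[0.225, 0.974, -0.002], [0.974, -0.225, 0.001], [0.001, -0.003, -1.0]]
ft_force: [-0.6, 0.4, -0.6]
grip_width: 0.0853
```

```bash
python3 st.py
python3 - <<'E'
from h import *
d,j=snap("wrist","w5.png");c,i=snap("scene","s5.png")
cv2.imwrite("pics/m5.png",np.hstack([cv2.resize(i[60:300,140:460],(400,300)),cv2.resize(j,(400,300))]))
E
```

```text
26.8 F [-0.57  0.42 -0.65] T [-0.004 -0.006 -0.023] [ 0.4994 -0.0896  0.2496] tilt 0.17
yellow (262, array([383.9, 150.7]))
blue None
```

View pics/m5.png

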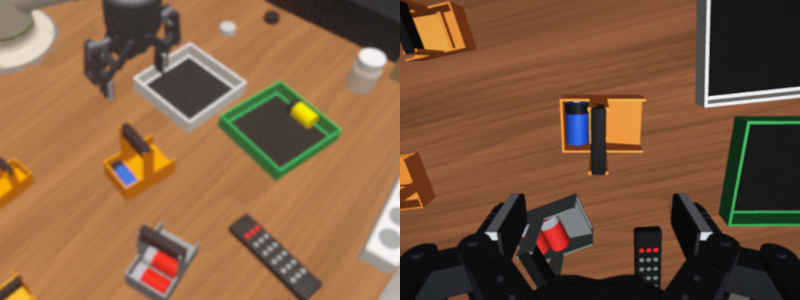

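The cup stands upright and clear of the tray with blue in its rear bay, yellow lies in the green tray, and the gripper is clear.

```bash
python3 -c "
from rig import env
print(env.close_job())"
```

```text
the job is handed in; nothing more can be done
None
```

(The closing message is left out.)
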